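# Turn the flange over against the fence

### The job

Gently turn over the square flange that lies spigot-down in front of the steel fence, pushing it with the fingers and never gripping or picking it up: press down the overhanging edge farther from the fence so that the opposite edge kicks up, then push the low edge in towards the fence until the part stands up against it and tips over backwards. Finish with it lying flat, spigot up, pushed back so that one side sits flush against the face of the fence, and leave everything else on the fixture plate and the bench where it is.

Things in the scene. Friction and masses are not known exactly. Their poses are not given: they have to be found in the camera images.
- deck: dark steel fixture plate with a grid of small holes, fixed to the bench, 320 (x) x 400 (y) x 20 mm; origin at the centre of its underside on the bench, so its flat top is 20 mm above the origin (0.020 m above the bench). It may lie turned by up to 0.25 rad about vertical
- fence: bright steel bar bolted upright on the fixture plate, immovable, 160 mm long (y), 25 mm thick, 50 mm high, its flat face towards the robot. Origin at the foot of that face, mid-length, level with the top of the fixture plate; x points level out of that face into the bar (away from the robot), y along the bar, z up
- fence_top (a point): middle of the fence's top edge on the robot's side, 50 mm above the fixture plate. A flange stood on edge here rests with its spigot's end against the face, its plate 13 mm off; it falls over backwards, spigot up, when its foot is pushed in until it leans about 10 degrees past upright, for which the finger must lean too, tip towards the fence
- flange: the part to turn over: bright aluminium square flange, plate 60 x 60 x 6 mm with a round spigot on one face, 0.11 to 0.22 kg, oiled (friction about 0.2). Origin at the plate's centre; x, y parallel to its sides, z square to it, away from the spigot. Starts spigot down (z up), plate level, top 19 mm above the fixture plate, centre 85 to 145 mm in front of the fence, turned up to 0.35 rad from it
- spigot_end (a point): centre of the free end of that flange's spigot (20 mm in diameter, 13 mm long, on the middle of the plate, so this point is 16 mm from the plate's centre). It stands on this end at the start; pressed down near one side it rocks about the spigot's rim to about 33 degrees, until that side's edge touches the fixture plate
- done_a: finished flange of the same shape and size, already lying spigot up on the fixture plate well to one side, loose; origin at the centre of its plate; leave alone
- done_b: another finished flange, spigot up, loose, as done_a; leave alone
- plug_gauge: plug gauge standing on the fixture plate, red foot 32 mm wide and red grip 19 mm in diameter, steel top, 78 mm tall, loose; origin at the centre of its underside; leave alone
- caliper: digital caliper lying on the bench to the left of the fixture plate, steel beam 232 mm long and black slide 13 mm high, loose; origin under the slide; leave alone
- deburr_tool: deburring tool with a blue round handle, 155 mm long, 17 mm thick, lying on the bench to the right of the plate, loose; origin under the handle; leave alone
- blow_gun: blue air blow gun with a steel nozzle, about 210 mm long, 26 mm high, lying on the bench on the right, loose; origin under its body; leave alone
- oil_bottle: white oil bottle with a red cap, 60 mm in diameter, 150 mm tall, standing on the bench on the left, loose; origin at the centre of its underside; leave alone
Mind the look-alikes: they are no part of the job. Leave any purple or turquoise look-alike of the flange alone.

How it is judged (in metres and radians):
On the way:
1. the flange is tipped up on edge, leaning on the fence (angle between flange's own z axis and vertical between 1.2 and 2.2 rad and contact force between flange and fence above 0.05 N), for 0.05 s.
At the end, for the whole second after the job is handed in: the flange lies flat on the fixture plate, spigot up (within 5 degrees), at rest, with one side against the fence (gap under 3.5 mm, within 0.06 rad of parallel) and its centre within 70 mm of the middle of the fence (angle between flange's own z axis and vertical above 3.05 rad and height (world z) of flange below 0.026 m and x of flange in the frame of fence between -0.0335 and -0.026 m and y of flange in the frame of fence between -0.07 and 0.07 m and (angle between the x axis of flange and the x axis of fence, either way round below 0.06 rad or angle between the y axis of flange and the x axis of fence, either way round below 0.06 rad) and linear speed of flange below 0.01 m/s); the robot touches nothing.
It fails at once if the flange is picked up: its centre rises more than 47 mm above the fixture plate (height (world z) of flange above 0.067 m).
It fails at once if the flange is carried: it is raised clear of the fixture plate while lying roughly level (height (world z) of flange above 0.05 m and (angle between flange's own z axis and vertical below 0.5 rad or angle between flange's own z axis and vertical above 2.64 rad)).
It fails at once if the flange is pressed or squeezed with more than 40 N (contact force between the fingers and flange above 40 N).
It fails at once if another flange, the gauge, the caliper, a hand tool or the bottle is moved by more than 10 mm (distance of any of done_a, done_b, plug_gauge, caliper, deburr_tool, blow_gun, oil_bottle from where it was at the start of the episode above 0.01 m).
It also fails if it takes over 56 s, if anything falls off the work surface, if the arm or the gripper's body presses on something with over 40 N, if the wrist force passes 120 N, or if a joint passes its speed limit or range.

### The arm

A 7-joint arm with a two-finger parallel gripper is mounted at the origin on the work surface. World frame = base frame: x ahead of the robot, y to its left, z up, the work surface at z = 0. Lengths are in m, angles in degrees, forces in N, time in s.
With the tool pointing down it reaches from about 0.4 to 0.75 m from the base axis. Payload 19.5 kg.
Tool frame: the origin (TCP) lies midway between the tips of the shut fingers; the grasp point (between the pads) lies 19 mm behind it (r.grasp_offset is the distance from the TCP to the grasp point, in m); z points along the fingers, y is the line along which they close (so a half turn about z gives the same grasp; the last joint's range is limited). The gripper opens to 85 mm and grips with 20 to 120 N. Pads are 22 mm wide; open, the fingers measure 114 mm over their backs; the gripper's body (76 mm by 85 mm) begins 54 mm behind the grasp point. The pads swing forward as they close: fully open they stand 13 mm farther back than shut.
Start: joints at [-66.79, 40.479, -1.581, 85.061, 1.261, 54.483, -4.326], TCP at [0.248, 0.519, 0.207] pointing down, gripper open.
Joint ranges: [-155.06, 155.06], [-18.47, 123.98], [-90, 86.84], [0, 140.48], [-83.41, 263.41], [0, 116], [-161.91, 161.91]. Speed limits (degrees/s): [108.29, 108.29, 147.25, 147.25, 172.46, 172.46, 172.46].

### API

Orientations are given as a 3x3 rotation matrix whose columns are the frame's x, y, z axes.
In Python, from station import r, cams gives the robot as it stands.
- The arm moves only by the tool send_rows, never from a script. Its argument "moves" is a list that holds one entry, the list of rows, each a list of 5 numbers: the shift along the tool's x, y, z in cm, then the turn about the tool's z in degrees, then the opening, from 0 (shut) to 1 (fully open). A call has 1 to 8 rows; each row shifts and turns the commanded pose from where the row before left it, along the tool's axes as they then stand; what a row does not reach is not made up. A row lasts 1/8 s, in which the tool goes at most 62.5 mm and 10.7 degrees, less where a joint would pass 70% of its speed; a pose out of reach is approached as far as the arm can. A call is refused whole if a number of a shift passes 6.25 or a number of a turn 10.7, either way. A call with a gripper value outside its range is refused whole. The fingers move at their own pace and stop on an object; "squeeze" is the grip in N (left out, the last holds). Time passes only in rows, so rows that do not move let the fingers close. It gives the time, the measured TCP pose, the force, the opening and the grip force at its end, in the units of the state.
- r.sense(): the state, without advancing time (a new reading comes with each control period).
- cams.grab_frame(name): name is "side" or "top" or "wrist"; returns the picture (480x640x3 uint8, red, green, blue); there is no depth.
- cams.camera_model(name): a dict with "fx", "fy", "cx", "cy" (pixels), "rvec" (rotation vector, rad) and "tvec" (3), from world to camera coordinates, as OpenCV has them. Camera axes: x right, y down, z forward; pixel columns grow to the right and rows downward; lengths in m; the calibration is good to about 2 mm. The wrist camera is an equidistant fisheye: a pixel r from the principal point sees the ray r / f radians off the axis. A picture is of the moment at which its call begins: read the wrist's pose just before it. camera_model takes no time and is no camera call; for the wrist camera it gives the pose at the moment of the call.
- r.job_done(): hands the job in; it is judged then, once.
The state is a dict: "time": time; "q": joint angles; "joint_vel": joint speeds; "joint_torque": joint torques, N m; "position": TCP position; "tool_rot": TCP orientation; "force": force on the tool from outside, world axes, zero at the start; "ft_torque": the same for the moment, N m; "gripper_width": finger opening in m; "grip_force": force on a finger pad.
Only numpy, scipy, OpenCV 4.12 (cv2) and the standard library are available. Lean on these libraries where they do the work, as an engineer would, in place of code of your own. Each camera call takes 0.05 s, during which the arm holds its last target. There are 200 camera calls.

## Working session

There is one attempt and no reset: what is moved stays moved. The work goes in short steps, Python scripts to look and compute and a tool call to move; the robot and the scene stay as the last step left them, time stands still between calls to the robot, and variables do not carry over. Pictures are saved under pics/ and viewed, at most 10 in all, crops included, and the job is handed in when it is done.

Besides the shell and the picture viewer there is one more tool, called after ">>>" as name([rows], argument=value, ...), one row to a line, values as JSON. send_rows: Moves the arm, as the interface text tells. Its arguments: {"type":"object","properties":{"moves":{"type":"array"},"squeeze":{"type":"number"}},"required":["moves"]}

```bash
ls; mkdir -p pics
python3 - <<'E'
from station import r,cams
import cv2,numpy as np
s=r.sense();print(s['time'],s['position'],s['tool_rot'],s['gripper_width'],s['force'])
for n in ['top','side']:
    cv2.imwrite(f'pics/{n}0.png',cams.grab_frame(n)[:,:,::-1]);print(n,cams.camera_model(n))
E
```

```text
pics
0.0 [0.24831511 0.51827865 0.20653869] [[-9.01855143e-01  4.32038299e-01 -4.57080315e-04]
 [ 4.32038540e-01  9.01854563e-01 -1.02352478e-03]
 [-2.99819385e-05 -1.12054740e-03 -9.99999372e-01]] 0.08535768365801912 [0.66350286 0.26871229 0.12959826]
top {'fx': 480.9567520419574, 'fy': 480.9567520419574, 'cx': 321.3507978534799, 'cy': 235.3108466259132, 'rvec': array([ 2.19833508, -1.97866426,  0.24878434]), 'tvec': array([-0.06777323,  0.52991914,  1.08521646])}
side {'fx': 445.27518198554594, 'fy': 445.27518198554594, 'cx': 318.3397395272432, 'cy': 243.14720434483363, 'rvec': array([ 2.16196592, -0.76397928,  0.38127946]), 'tvec': array([-0.39609282,  0.26008395,  0.70958135])}
```

View pics/top0.png

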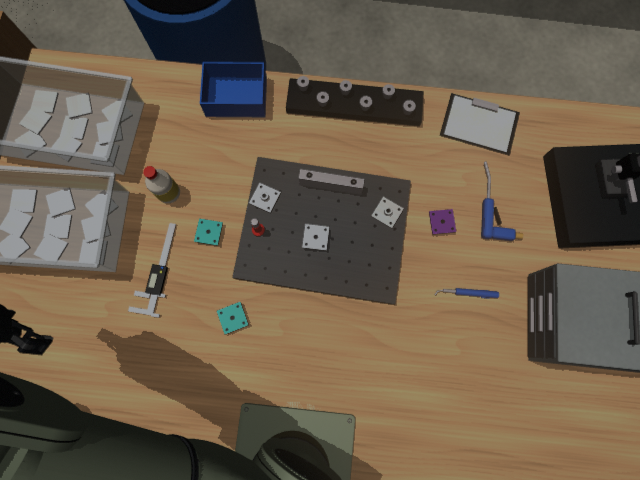

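View pics/side0.png

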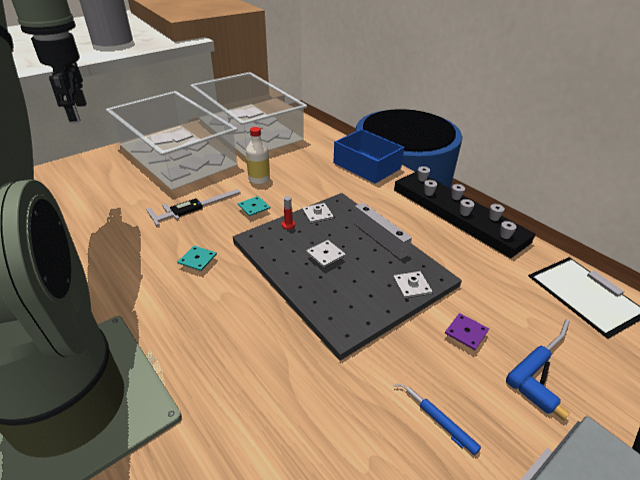

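Candidates in the top view: plain white plate with no spigot showing at (316,237), which is the target. Finished flanges with spigots up at (264,197) and (388,212). Turquoise ones at (208,232) and (233,318), purple at (442,222). A close crop will check the choice.

Run:
```python
import cv2
i=cv2.imread('pics/top0.png')[160:270,235:415]
cv2.imwrite('pics/crop0.png',cv2.resize(i,None,fx=4.4,fy=4.4,interpolation=cv2.INTER_CUBIC))
```

```text
(no output)
```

View pics/crop0.png

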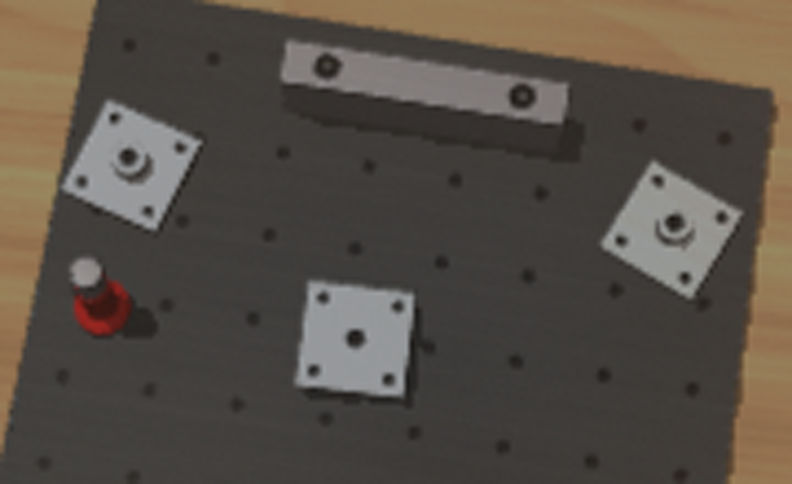

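The crop confirms the target: plate at crop corners (309,281), (414,292), (405,398), (295,387), no spigot visible. The fence's near top edge runs from (281,82) to (567,124), and the gauge stands at (100,308), well to the left.

```bash
cat > h.py <<'E'
import numpy as np,cv2
from station import r,cams
def px2w(name,uv,z,m=None):
    m=m or cams.camera_model(name);R=cv2.Rodrigues(m['rvec'])[0];t=np.array(m['tvec'])
    uv=np.atleast_2d(np.array(uv,float));d=np.c_[(uv[:,0]-m['cx'])/m['fx'],(uv[:,1]-m['cy'])/m['fy'],np.ones(len(uv))]
    if name=='wrist':
        a=d[:,:2];th=np.linalg.norm(a,axis=1,keepdims=True);d=np.c_[a/th*np.sin(th),np.cos(th)]
    C=-R.T@t;w=d@R;return C+w*((z-C[2])/w[:,2])[:,None]
E
python3 - <<'E'
from h import *
c=lambda a:np.array(a)/4.4+[235,160]
np.set_printoptions(precision=4,suppress=True)
f=px2w('top',c([(281,82),(567,124)]),.07);print(f,np.linalg.norm(f[0]-f[1]))
p=px2w('top',c([(309,281),(414,292),(405,398),(295,387)]),.039);print(p,p.mean(0),np.linalg.norm(np.diff(p,axis=0),axis=1))
y=f[0]-f[1];y/=np.linalg.norm(y);x=np.array([y[1],-y[0],0]);o=f.mean(0)
print('fence o',o,'x',x,'ang',np.degrees(np.arctan2(x[1],x[0])))
print('flange in fence',[(q-o)@x for q in p],[(q-o)@y for q in p]); 
e=p[0]+p[1]-p[2]-p[3];print('flange ang',np.degrees(np.arctan2(e[1],e[0])))
for n,u,z in [('done_a',(129,160),.04),('done_b',(676,224),.04),('gauge',(86,270),.078)]:
    w=px2w('top',c([u]),z+.0)[0];print(n,w,(w-o)@x,(w-o)@y)
print(r.sense()['q'])
E
```

```text
[[ 0.669   0.0577  0.07  ]
 [ 0.6615 -0.1027  0.07  ]] 0.16059717434884405
[[ 0.565   0.0311  0.039 ]
 [ 0.5649 -0.0279  0.039 ]
 [ 0.5042 -0.029   0.039 ]
 [ 0.5039  0.032   0.039 ]] [0.5345 0.0015 0.039 ] [0.059  0.0607 0.061 ]
fence o [ 0.6653 -0.0225  0.07  ] x [ 0.9989 -0.0472  0.    ] ang -2.7049128610345856
flange in fence [np.float64(-0.10269158154338955), np.float64(-0.10001057753222237), np.float64(-0.16058633737494854), np.float64(-0.16370695400386734)] [np.float64(0.048787439957637804), np.float64(-0.010139655884960965), np.float64(-0.014119273604341166), np.float64(0.04680802178738759)]
flange ang 0.10083982135312729
done_a [0.6244 0.1402 0.04  ] -0.048497836784478436 0.16060930328788903
done_b [ 0.6197 -0.1706  0.04  ] -0.0385617324636573 -0.1501007130661183
gauge [0.5479 0.1493 0.078 ] -0.12532407036637344 0.1661004425634284
[-66.7895  40.5089  -1.58    85.0809   1.263   54.4822  -4.3249]
```

>>> send_rows([
  [[0,0,0,-8.6,0.35],[0,0,0,-8.6,0.35],[0,0,0,-8.5,0.35],[0,0,0,0,0.35],[0,0,0,0,0.35]],
], squeeze=20)

```text
time: 0.72
position: [0.2485, 0.5185, 0.2069]
tool_rot: [[-1.0, 0.002, -0.0], [0.002, 1.0, -0.0], [0.0, -0.0, -1.0]]
force: [0.9, -0.5, 0.3]
gripper_width: 0.03
grip_force: 0.0
```

Run:
```python
from h import *
np.set_printoptions(precision=4,suppress=True)
s=r.sense();R=s['tool_rot'];print(s['position'],s['gripper_width'],R)
# hover: behind near edge
print((R.T@(np.array([0.495,0.0015,0.12])-s['position']))*100)
```

```text
[0.2485 0.5185 0.2069] 0.029984101494952696 [[-1.      0.0018 -0.0002]
 [ 0.0018  1.     -0.0003]
 [ 0.0002 -0.0003 -1.    ]]
[-24.7508 -51.6493   8.6965]
```

>>> send_rows([
  [[-2.06,-4.3,0,0,0.35],[-2.06,-4.3,0,0,0.35],[-2.06,-4.3,0,0,0.35],[-2.06,-4.3,0,0,0.35],[-2.06,-4.3,0,0,0.35],[-2.06,-4.3,0,0,0.35],[-2.06,-4.3,0,0,0.35],[-2.06,-4.3,0,0,0.35]],
])

```text
time: 1.72
position: [0.4144, 0.1734, 0.2071]
tool_rot: [[-1.0, 0.001, 0.0], [0.001, 1.0, -0.0], [-0.0, -0.0, -1.0]]
force: [0.9, 0.8, -0.3]
gripper_width: 0.0296
grip_force: 0.0
```

>>> send_rows([
  [[-2.06,-4.3,0,0,0.35],[-2.06,-4.3,0,0,0.35],[-2.06,-4.3,0,0,0.35],[-2.06,-4.3,0,0,0.35],[0,0,4,0,0.35],[0,0,4.5,0,0.35],[0,0,0,0,0.35],[0,0,0,0,0.35]],
])

```text
time: 2.72
position: [0.4971, 0.0031, 0.1234]
tool_rot: [[-1.0, -0.001, 0.001], [-0.001, 1.0, -0.0], [-0.001, -0.0, -1.0]]
force: [1.0, -1.4, 0.0]
gripper_width: 0.0301
grip_force: 0.0
```

Run:
```python
from h import *
np.set_printoptions(precision=4,suppress=True)
s=r.sense();print(s['position'],s['tool_rot'],s['force'],s['time']);m=cams.camera_model('wrist');print(m)
w=cams.grab_frame('wrist')[:,:,::-1];cv2.imwrite('pics/w1.png',w)
```

```text
[0.4971 0.0031 0.1234] [[-1.     -0.0008  0.0013]
 [-0.0008  1.     -0.0002]
 [-0.0013 -0.0002 -1.    ]] [ 1.0256 -1.3601  0.0426] 2.725
{'fx': 371.64829954431775, 'fy': 371.64829954431775, 'cx': 324.3506657006496, 'cy': 244.65782083995697, 'rvec': array([-2.0772, -2.0788, -0.2814]), 'tvec': array([-0.0032, -0.4915,  0.1657])}
```

View pics/w1.png

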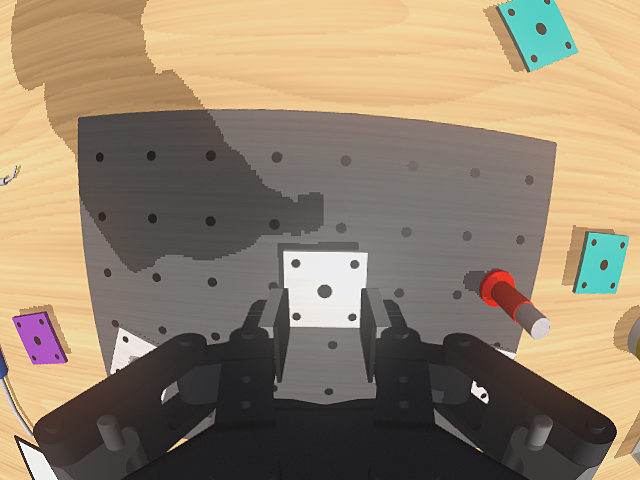

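The wrist view shows the flange at corners (283,251), (368,253), (364,327), (285,326), centred between the fingers, with its near edge at the top of the picture.

Run:
```python
from h import *
np.set_printoptions(precision=4,suppress=True)
p=px2w('wrist',[(283,251),(368,253),(364,327),(285,326)],.039);print(p,p.mean(0))
print(px2w('wrist',[(324,291)],.039))
```

```text
[[ 0.504  -0.0257  0.039 ]
 [ 0.5055  0.0345  0.039 ]
 [ 0.5646  0.0339  0.039 ]
 [ 0.5638 -0.0264  0.039 ]] [0.5345 0.0041 0.039 ]
[[0.5345 0.0033 0.039 ]]
```

>>> send_rows([
  [[-0.2,0,3,0,0.35],[0,0,3,0,0.35],[0,0,1,0,0.35],[0,0,0,0,0.35],[0,0,0,0,0.35]],
])

```text
time: 3.4
position: [0.4992, 0.0029, 0.0532]
tool_rot: [[-1.0, -0.001, 0.002], [-0.001, 1.0, -0.0], [-0.002, -0.0, -1.0]]
force: [-0.0, 0.6, -0.5]
gripper_width: 0.0299
grip_force: 0.0
```

>>> send_rows([
  [[0,0,0.6,0,0.35],[0,0,0.5,0,0.35],[0,0,0.3,0,0.35],[0,0,0.3,0,0.35],[0.1,0,0.2,0,0.35],[0,0,0,0,0.35]],
])

```text
time: 4.15
position: [0.4974, 0.003, 0.0329]
tool_rot: [[-1.0, -0.002, -0.0], [-0.002, 1.0, -0.0], [0.0, -0.0, -1.0]]
force: [0.1, -0.3, -0.2]
gripper_width: 0.0298
grip_force: 0.0
```

Run:
```python
from h import *
s=r.sense();print(s['position'],s['force'])
i=cams.grab_frame('side')[190:310,240:440,::-1]
cv2.imwrite('pics/s2.png',cv2.resize(i,None,fx=4,fy=4,interpolation=cv2.INTER_CUBIC))
```

```text
[0.49737587 0.00295491 0.03291003] [ 0.14629577 -0.28913921 -0.24254342]
```

View pics/s2.png

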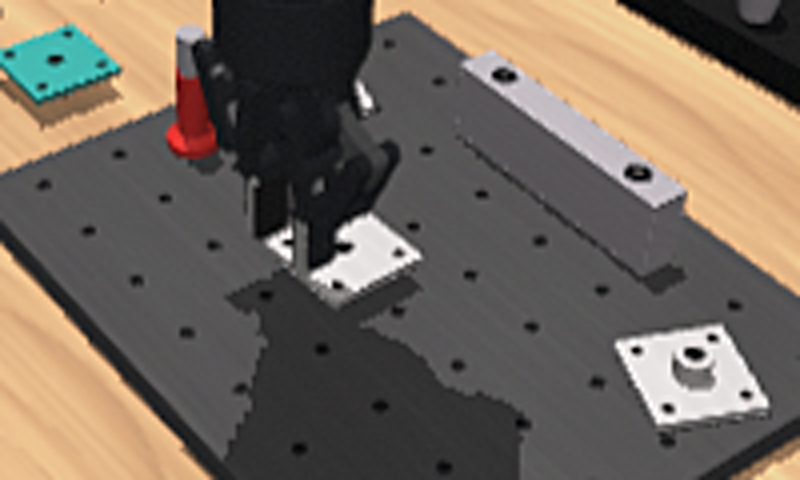

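The fingers sit over the plate's near edge at about (290,255), and the fence is clear. I keep pressing.

>>> send_rows([
  [[0,0,0.2,0,0.35],[0.1,0,0.2,0,0.35],[0.1,0,0.2,0,0.35],[0,0,0.1,0,0.35],[0,0,0,0,0.35]],
])

```text
time: 4.82
position: [0.4955, 0.0029, 0.0259]
tool_rot: [[-1.0, -0.002, -0.0], [-0.002, 1.0, -0.0], [0.0, -0.0, -1.0]]
force: [-0.0, -0.4, 0.3]
gripper_width: 0.0299
grip_force: 0.0
```

Run:
```python
from h import *
s=r.sense();print(s['position'],s['force'])
i=cams.grab_frame('side')[190:310,240:440,::-1]
cv2.imwrite('pics/s3.png',cv2.resize(i,None,fx=4,fy=4,interpolation=cv2.INTER_CUBIC))
```

```text
[0.49549303 0.00294077 0.02594844] [-0.02179156 -0.40055342  0.30712679]
```

View pics/s3.png

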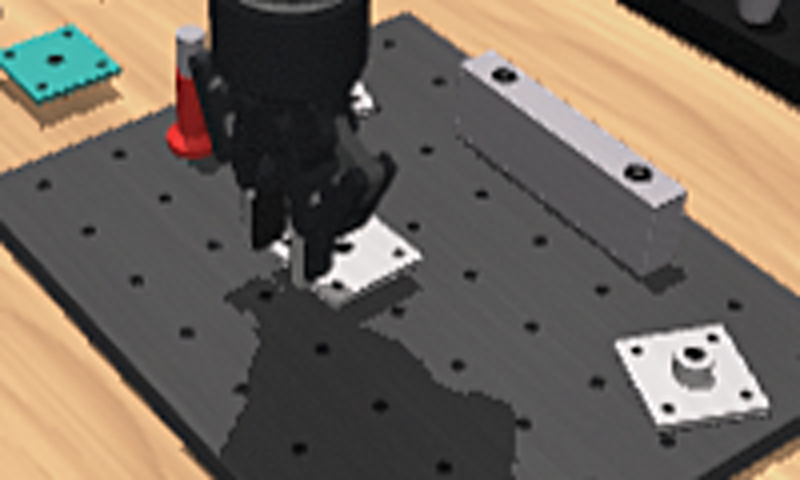

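The plate is still level: the fingers came down just short of its edge, at about (300,280). I lift and go about 1 cm further in.

>>> send_rows([
  [[0,0,-1.2,0,0.35],[0,0,-1.2,0,0.35],[-1.0,0,0,0,0.35],[0,0,0.6,0,0.35],[0,0,0,0,0.35]],
])

```text
time: 5.5
position: [0.5051, 0.0029, 0.0432]
tool_rot: [[-1.0, -0.002, -0.001], [-0.002, 1.0, -0.0], [0.001, -0.0, -1.0]]
force: [0.3, -0.3, 0.5]
gripper_width: 0.0295
grip_force: 0.0
```

>>> send_rows([
  [[0,0,0.3,0,0.35],[0,0,0.2,0,0.35],[0,0,0.2,0,0.35],[0,0,0,0,0.35]],
])

```text
time: 6.0
position: [0.5055, 0.003, 0.0369]
tool_rot: [[-1.0, -0.002, -0.0], [-0.002, 1.0, -0.0], [0.0, -0.0, -1.0]]
force: [-0.5, -0.5, -0.4]
gripper_width: 0.0298
grip_force: 0.0
```

```bash
cat >> h.py <<'E'
def white(tag):
    "white-pixel corners of the flange in the side view"
    im=cams.grab_frame('side');cv2.imwrite(f'pics/{tag}.png',im[:,:,::-1])
    a=im.astype(int);k=((a.min(2)>150)&(a.max(2)-a.min(2)<30)).astype(np.uint8)
    k[:, :290]=0;k[:225]=0;k[:, 395:]=0;k[290:]=0
    n,l,st,c=cv2.connectedComponentsWithStats(k)
    print([(st[j].tolist(),c[j].round(1).tolist()) for j in range(1,n) if st[j][4]>20])
E
python3 - <<'E'
from h import *
s=r.sense();print(s['position'],s['force'],s['ft_torque']);white('s4')
E
```

```text
[0.50546185 0.00296582 0.03687499] [-0.52610036 -0.47158716 -0.38674965] [ 0.02994963  0.01432168 -0.01758416]
[([382, 225, 13, 10, 73], [389.8, 228.0]), ([320, 242, 25, 19, 241], [331.9, 252.5]), ([308, 246, 8, 8, 31], [312.8, 249.1])]
```

>>> send_rows([
  [[0.1,0,0.2,0,0.35],[0.1,0,0.2,0,0.35],[0.1,0,0.2,0,0.35],[0,0,0,0,0.35]],
])

```text
time: 6.55
position: [0.5024, 0.0029, 0.0309]
tool_rot: [[-1.0, -0.002, -0.0], [-0.002, 1.0, -0.0], [0.0, -0.0, -1.0]]
force: [0.2, 0.8, 0.1]
gripper_width: 0.0297
grip_force: 0.0
```

Run:
```python
from h import *
s=r.sense();print(s['position'],s['force'],s['ft_torque']);white('s5')
i=cv2.imread('pics/s5.png')[215:295,280:400]
cv2.imwrite('pics/s5c.png',cv2.resize(i,None,fx=5,fy=5,interpolation=cv2.INTER_CUBIC))
```

```text
[0.50238871 0.00294382 0.03085807] [0.15598645 0.75409765 0.06531453] [ 0.00877794 -0.00626174  0.00721185]
[([382, 225, 13, 10, 73], [389.8, 228.0]), ([321, 244, 24, 18, 230], [332.2, 252.8]), ([307, 246, 8, 8, 29], [311.7, 249.4])]
```

View pics/s5c.png

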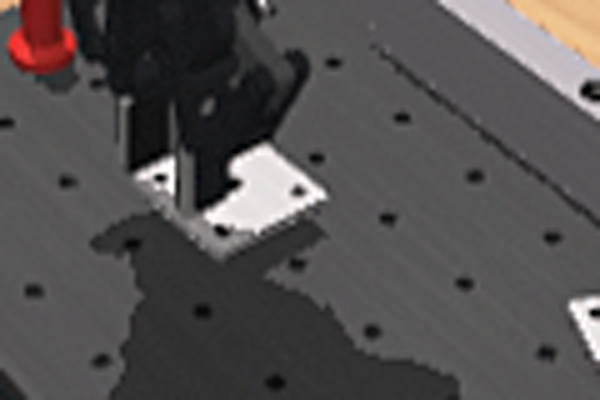

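Run:
```python
from h import *
np.set_printoptions(precision=1,suppress=True)
m=cams.camera_model('side');K=np.array([[m['fx'],0,m['cx']],[0,m['fy'],m['cy']],[0,0,1]])
pr=lambda P:((cv2.projectPoints(np.array(P,float),m['rvec'],m['tvec'],K,None)[0][:,0])-[280,215])*5
print('flange top corners',pr([(.5045,.033,.039),(.5045,-.027,.039),(.5645,-.027,.039),(.5645,.033,.039)]))
for z in (.031,.035,.039):
  print(z,pr([(.5024+a,-.012-b,z) for a in(-.011,.011) for b in (0,.007,.014)]).tolist())
```

```text
flange top corners [[129.9 173.6]
 [219.7 247.9]
 [327.6 188.9]
 [236.6 119. ]]
0.031 [[171.9527292339714, 256.12973303992334], [182.58198632031394, 265.12962523372664], [193.30640676980153, 274.2100931443599], [212.5467618818672, 234.13793606684067], [223.23041572977587, 242.93564192121437], [234.00859560023008, 251.81118745045723]]
0.035 [[172.06484779483787, 249.03880949989372], [182.7241337231385, 258.0320144356841], [193.47911815995445, 267.1059598924549], [212.76852624316518, 227.06974964902628], [223.48249012603475, 235.8603920623358], [234.29150960621513, 244.7290261297593]]
0.039 [[172.1775882289228, 241.9085556704755], [182.86707308943562, 250.89485983743913], [193.6527961301121, 259.96206832960723], [212.991506225016, 219.96281835518886], [223.73595240926278, 228.7461868504704], [234.57598822691665, 237.60769794706903]]
```

>>> send_rows([
  [[-0.2,0,0,0,0.35],[-0.1,0,0.2,0,0.35],[0,0,0.2,0,0.35],[0,0,0.2,0,0.35],[0,0,0.1,0,0.35],[0,0,0,0,0.35]],
])

```text
time: 7.35
position: [0.5055, 0.003, 0.0239]
tool_rot: [[-1.0, -0.002, -0.0], [-0.002, 1.0, -0.0], [0.0, -0.0, -1.0]]
force: [0.7, 0.2, 0.5]
gripper_width: 0.03
grip_force: 0.0
```

Run:
```python
from h import *
np.set_printoptions(precision=4,suppress=True)
s=r.sense();print(s['position'],s['force'],s['ft_torque']);white('s6')
m=cams.camera_model('wrist');R=cv2.Rodrigues(m['rvec'])[0];C=-R.T@m['tvec'];print('cam-tcp',C-s['position'],R)
for zz in (0,.01,.02,.03):
  print(zz,px2w('wrist',[(287,289),(362,289),(270,325),(285,378)],s['position'][2]+zz)-s['position'])
```

```text
[0.5055 0.003  0.0239] [0.7217 0.1549 0.4698] [-0.0321 -0.0353  0.0208]
[([382, 225, 13, 10, 73], [389.8, 228.0]), ([324, 245, 21, 16, 177], [333.8, 252.8])]
cam-tcp [-0.067   0.0002  0.167 ] [[-0.0017  1.      0.0005]
 [ 0.9644  0.0015  0.2643]
 [ 0.2643  0.0009 -0.9645]]
0 [[ 0.0011 -0.0177  0.    ]
 [ 0.0011  0.0187  0.    ]
 [ 0.0211 -0.0271  0.    ]
 [ 0.0541 -0.0209  0.    ]]
0.01 [[-0.003  -0.0166  0.01  ]
 [-0.003   0.0176  0.01  ]
 [ 0.0158 -0.0255  0.01  ]
 [ 0.0469 -0.0197  0.01  ]]
0.02 [[-0.007  -0.0156  0.02  ]
 [-0.0071  0.0165  0.02  ]
 [ 0.0105 -0.0238  0.02  ]
 [ 0.0396 -0.0184  0.02  ]]
0.03 [[-0.0111 -0.0145  0.03  ]
 [-0.0112  0.0154  0.03  ]
 [ 0.0052 -0.0222  0.03  ]
 [ 0.0324 -0.0171  0.03  ]]
```

The tips sit about 20 mm behind the TCP when part-open, so I'll use shut fingers, whose tips are at the TCP.

>>> send_rows([
  [[0,0,-2,0,0.2],[0,0,-1.5,0,0],[0,0,0,0,0],[0,0,0,0,0],[0,0,0,0,0]],
])

```text
time: 8.02
position: [0.5053, 0.003, 0.0585]
tool_rot: [[-1.0, -0.002, -0.001], [-0.002, 1.0, -0.0], [0.001, -0.0, -1.0]]
force: [-0.2, 0.3, -0.3]
gripper_width: 0.0002
grip_force: 0.0
```

Run:
```python
from h import *
s=r.sense();print(s['position'],s['gripper_width'])
w=cams.grab_frame('wrist')[:,:,::-1][200:400,200:450];x=cams.grab_frame('side')[200:300,270:395,::-1]
w=cv2.resize(w,(500,400),interpolation=cv2.INTER_CUBIC)
x=cv2.resize(x,(500,400),interpolation=cv2.INTER_CUBIC)
cv2.imwrite('pics/m7.png',np.hstack([w[:,50:450],x[:,100:]]))
```

```text
[0.5052804  0.00295668 0.05850647] 0.00016398341366517615
```

View pics/m7.png

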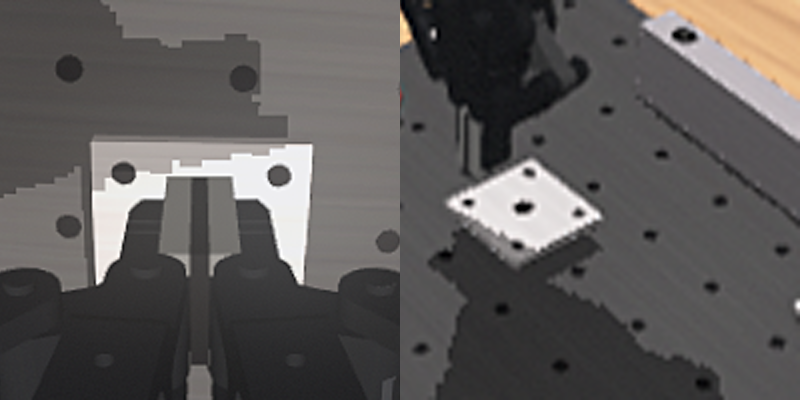

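Run:
```python
from h import *
np.set_printoptions(precision=1,suppress=True)
m=cams.camera_model('side');K=np.array([[m['fx'],0,m['cx']],[0,m['fy'],m['cy']],[0,0,1]])
pr=lambda P:((cv2.projectPoints(np.array(P,float),m['rvec'],m['tvec'],K,None)[0][:,0])-[295,200])*4+[400,0]
print('corners',pr([(.5045,.033,.039),(.5045,-.027,.039),(.5645,-.027,.039),(.5645,.033,.039)]))
for z in (.0585,.068,.078,.088):
  print(z,pr([(.5053+a,.003+b,z) for a in(-.011,.011) for b in (-.008,.008)]).round(0).tolist())
```

```text
corners [[443.9 198.9]
 [515.8 258.3]
 [602.1 211.1]
 [529.3 155.2]]
0.0585 [[474.0, 216.0], [455.0, 200.0], [507.0, 199.0], [487.0, 183.0]]
0.068 [[474.0, 202.0], [455.0, 186.0], [507.0, 185.0], [488.0, 169.0]]
0.078 [[474.0, 187.0], [455.0, 171.0], [508.0, 170.0], [488.0, 154.0]]
0.088 [[475.0, 172.0], [455.0, 156.0], [508.0, 155.0], [488.0, 139.0]]
```

>>> send_rows([
  [[0.2,0,1.5,0,0],[0,0,1.5,0,0],[0,0,0.8,0,0],[0,0,0.4,0,0],[0,0,0.3,0,0],[0,0,0,0,0]],
])

```text
time: 8.88
position: [0.5036, 0.003, 0.0141]
tool_rot: [[-1.0, -0.002, 0.0], [-0.002, 1.0, -0.0], [-0.0, -0.0, -1.0]]
force: [0.6, -0.2, 0.7]
gripper_width: -0.0001
grip_force: 0.3
```

```bash
cat >> h.py <<'E'
def st(tag):
    s=r.sense();print(round(s['time'],2),s['position'].round(4),s['force'].round(1),s['ft_torque'].round(3));white(tag)
E
python3 - <<'E'
from h import *
print(r.grasp_offset);st('s8')
E
```

```text
0.0187
8.88 [0.5036 0.003  0.0141] [ 0.6 -0.2  0.7] [ 0.021 -0.074  0.048]
[([382, 225, 13, 10, 73], [389.8, 228.0]), ([321, 243, 24, 18, 240], [331.9, 252.2])]
```

>>> send_rows([
  [[0,0,0.2,0,0],[0,0,0.2,0,0],[0.1,0,0.2,0,0],[0,0,0,0,0]],
])

```text
time: 9.43
position: [0.5024, 0.003, 0.0078]
tool_rot: [[-1.0, -0.002, -0.0], [-0.002, 1.0, -0.0], [0.0, -0.0, -1.0]]
force: [-0.8, 0.7, 1.4]
gripper_width: 0.0001
grip_force: 0.2
```

Run:
```python
from h import *
st('s9')
```

```text
9.43 [0.5024 0.003  0.0078] [-0.8  0.7  1.4] [-0.04   0.015  0.029]
[([382, 225, 13, 10, 73], [389.8, 228.0]), ([321, 244, 23, 16, 213], [331.8, 252.5])]
```

>>> send_rows([
  [[0.1,0,0.2,0,0],[0.1,0,0.2,0,0],[0,0,0,0,0]],
])

```text
time: 9.85
position: [0.5004, 0.0029, 0.004]
tool_rot: [[-1.0, -0.002, -0.0], [-0.002, 1.0, -0.0], [0.0, -0.0, -1.0]]
force: [-0.2, -0.5, 4.4]
gripper_width: 0.0001
grip_force: 1.9
```

Run:
```python
from h import *
st('s10')
```

```text
9.85 [0.5004 0.0029 0.004 ] [-0.2 -0.5  4.4] [0.023 0.264 0.068]
[([382, 225, 13, 10, 73], [389.8, 228.0]), ([316, 245, 26, 26, 198], [329.8, 254.4])]
```

Run:
```python
from h import *
def up(i,w,h): return cv2.resize(i,(w,h),interpolation=cv2.INTER_CUBIC)
a=up(cv2.imread('pics/s8.png')[225:275,295:362],400,300)
b=up(cv2.imread('pics/s10.png')[225:275,295:362],400,300)
c=up(cams.grab_frame('wrist')[:,:,::-1][220:370,225:425],400,300)
d=up(cams.grab_frame('top')[:,:,::-1][190:265,270:370],400,300)
cv2.imwrite('pics/m10.png',np.vstack([np.hstack([a,b]),np.hstack([c,d])]))
```

```text
(no output)
```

View pics/m10.png

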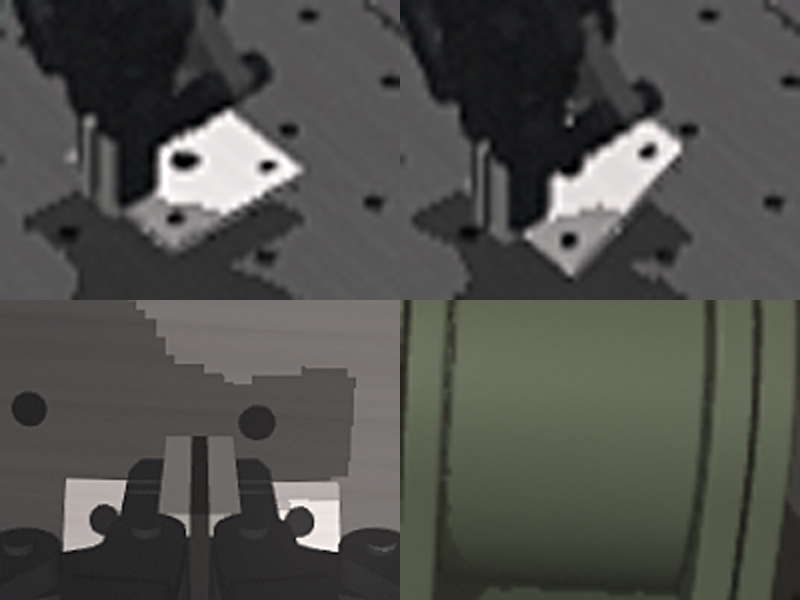

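The top-right panel shows the flange tipped about 33° with its near edge on the deck, at panel pixel (570,275). I now push it towards the fence.

>>> send_rows([
  [[-0.3,0,0,0,0],[-0.4,0,0,0,0],[-0.5,0,0,0,0],[-0.5,0,0,0,0],[-0.5,0,0,0.5,0]],
])

```text
time: 10.62
position: [0.5229, 0.003, 0.004]
tool_rot: [[-1.0, 0.007, 0.0], [0.007, 1.0, -0.0], [-0.0, -0.0, -1.0]]
force: [-0.4, 0.0, 3.7]
gripper_width: -0.0004
grip_force: 1.6
```

```bash
cat >> h.py <<'E'
def wb(tag):
    "bright flange outline in the wrist view, seen on the robot side"
    im=cams.grab_frame('wrist');cv2.imwrite(f'pics/{tag}w.png',im[:,:,::-1])
    im=cams.grab_frame('side');cv2.imwrite(f'pics/{tag}.png',im[:,:,::-1])
    a=im.astype(int);k=((a.min(2)>150)&(a.max(2)-a.min(2)<30)).astype(np.uint8)
    n,l,s,c=cv2.connectedComponentsWithStats(k[:, 300:470][200:300])
    print([((s[j][:2]+[300,200]).tolist(),s[j][2:].tolist()) for j in range(1,n) if s[j][4]>20])
E
python3 - <<'E'
from h import *
s=r.sense();print(s['position'],s['force'],s['ft_torque']);wb('a1')
E
```

```text
[0.52291752 0.00298741 0.00402118] [-0.39719202  0.03783011  3.70374646] [-0.03899971  0.19757602  0.00285138]
[([461, 200], [9, 7, 40]), ([356, 203], [55, 39, 411]), ([329, 241], [22, 16, 178]), ([394, 271], [38, 25, 545])]
```

>>> send_rows([
  [[-0.7,0,0,0.5,0],[-0.8,0,0,0.5,0],[-0.8,0,0,0.5,0],[-0.8,0,0,0.4,0],[-0.8,0,0,0.4,0],[-0.8,0,0,0,0],[-0.5,0,0,0,0]],
])

```text
time: 11.6
position: [0.575, 0.0014, 0.004]
tool_rot: [[-0.999, 0.047, 0.0], [0.047, 0.999, -0.0], [-0.0, -0.0, -1.0]]
force: [-1.0, 0.2, 0.8]
gripper_width: -0.0002
grip_force: 0.4
```

Run:
```python
from h import *
s=r.sense();print(s['position'],s['force'],s['ft_torque']);wb('a2')
```

```text
[0.5749783  0.00135264 0.00397254] [-0.95622175  0.20927987  0.76599102] [-0.00042853  0.14011105  0.02463222]
[([461, 200], [9, 7, 40]), ([359, 203], [52, 39, 399]), ([303, 204], [22, 17, 207]), ([347, 232], [22, 16, 180]), ([395, 271], [37, 25, 540])]
```

>>> send_rows([
  [[-0.6,0,0,0,0],[-0.6,0,0,0,0],[-0.6,0,0,0,0],[-0.5,0,0,0,0],[-0.4,0,0,0,0],[-0.3,0,0,0,0]],
])

```text
time: 12.45
position: [0.6047, -0.0, 0.004]
tool_rot: [[-0.999, 0.047, -0.0], [0.047, 0.999, -0.0], [0.0, -0.0, -1.0]]
force: [-0.8, -0.3, 1.4]
gripper_width: 0.0002
grip_force: 0.5
```

>>> send_rows([
  [[-0.3,0,0,0,0],[-0.3,0,0,0,0],[-0.3,0,0,0,0],[-0.2,0,0,0,0]],
])

```text
time: 12.95
position: [0.6151, -0.0005, 0.0042]
tool_rot: [[-0.999, 0.047, -0.001], [0.047, 0.999, -0.0], [0.001, -0.0, -1.0]]
force: [-5.0, 1.2, 8.9]
gripper_width: -0.0
grip_force: 5.2
```

Run:
```python
from h import *
s=r.sense();print(s['position'],s['force'],s['ft_torque']);wb('a3')
```

```text
[ 6.15056335e-01 -4.99617399e-04  4.17232335e-03] [-4.99591449  1.20505869  8.91248294] [ 0.03385158  1.27463072 -0.00156343]
[([461, 200], [9, 7, 40]), ([303, 203], [30, 18, 306]), ([374, 211], [37, 31, 258]), ([362, 226], [18, 13, 103]), ([402, 271], [30, 25, 390])]
```

>>> send_rows([
  [[0.15,0,0.1,0,0],[0.15,0,0.1,0,0],[0.15,0,0.1,0,0],[0,0,0,0,0]],
])

```text
time: 13.55
position: [0.6108, -0.0003, 0.0008]
tool_rot: [[-0.999, 0.047, -0.0], [0.047, 0.999, -0.0], [0.0, -0.0, -1.0]]
force: [-0.5, 1.0, 0.4]
gripper_width: 0.0
grip_force: 0.4
```

Run:
```python
from h import *
s=r.sense();print(s['position'],s['force'],s['ft_torque']);wb('a4')
```

```text
[ 6.10782303e-01 -2.92840058e-04  8.49463676e-04] [-0.50564263  0.98030664  0.36024014] [0.02158494 0.19625726 0.02935495]
[([461, 200], [9, 7, 40]), ([303, 203], [30, 18, 306]), ([372, 210], [39, 32, 296]), ([360, 226], [20, 16, 124]), ([402, 271], [30, 25, 419])]
```

>>> send_rows([
  [[0.1,0,0.15,0,0],[-0.15,0,0,0,0],[-0.15,0,0,0,0],[-0.15,0,0,0,0],[0,0,0,0,0]],
])

```text
time: 14.28
position: [0.6146, -0.0005, -0.0005]
tool_rot: [[-0.999, 0.047, 0.0], [0.047, 0.999, -0.0], [-0.0, -0.0, -1.0]]
force: [-0.1, -0.0, 1.2]
gripper_width: 0.0001
grip_force: 0.7
```

Run:
```python
from h import *
s=r.sense();print(s['position'],s['force'],s['ft_torque']);wb('a5')
```

```text
[ 6.14566257e-01 -4.67878628e-04 -5.45226320e-04] [-0.06418341 -0.03906233  1.21439997] [0.03776344 0.14585864 0.01116157]
[([461, 200], [9, 7, 40]), ([303, 203], [30, 18, 306]), ([373, 211], [38, 31, 277]), ([361, 226], [20, 16, 90]), ([402, 271], [30, 25, 403])]
```

>>> send_rows([
  [[-0.2,0,0,0,0],[-0.2,0,0,0,0],[-0.2,0,0,0,0],[0,0,0,0,0]],
])

```text
time: 14.88
position: [0.6205, -0.0008, -0.0006]
tool_rot: [[-0.999, 0.047, -0.0], [0.047, 0.999, -0.0], [0.0, -0.0, -1.0]]
force: [-1.1, 0.1, 0.2]
gripper_width: 0.0001
grip_force: 0.3
```

Run:
```python
from h import *
s=r.sense();print(s['position'],s['force'],s['ft_torque']);wb('a6')
```

```text
[ 6.20514803e-01 -7.82274173e-04 -5.70818322e-04] [-1.12745287  0.14277018  0.2099892 ] [-0.02361025  0.12039506 -0.04096765]
[([461, 200], [9, 7, 40]), ([303, 203], [30, 18, 306]), ([375, 212], [36, 30, 244]), ([403, 271], [29, 25, 379])]
```

>>> send_rows([
  [[-0.2,0,0,0,0],[-0.2,0,0,0,0],[-0.2,0,0,0,0],[-0.2,0,0,0,0],[-0.2,0,0,0,0],[0,0,0,0,0]],
])

```text
time: 15.72
position: [0.6307, -0.0012, -0.0005]
tool_rot: [[-0.999, 0.047, 0.0], [0.047, 0.999, -0.0], [-0.0, -0.0, -1.0]]
force: [-0.5, 1.3, 0.4]
gripper_width: 0.0002
grip_force: 0.0
```

Run:
```python
from h import *
s=r.sense();print(s['position'],s['force'],s['ft_torque']);wb('a7')
```

```text
[ 6.30665038e-01 -1.21077231e-03 -4.86760866e-04] [-0.49973824  1.26510444  0.44103778] [ 0.01336521  0.03071538 -0.04847456]
[([461, 200], [9, 7, 40]), ([303, 203], [30, 18, 306]), ([382, 220], [29, 20, 174]), ([404, 271], [28, 25, 344])]
```

>>> send_rows([
  [[-0.1,0,0,0,0],[-0.1,0,0,0,0],[-0.1,0,0,0,0],[-0.1,0,0,0,0],[0,0,0,0,0]],
])

```text
time: 16.45
position: [0.6338, -0.0014, -0.0007]
tool_rot: [[-0.999, 0.047, -0.002], [0.047, 0.999, -0.0], [0.002, -0.0, -1.0]]
force: [-5.8, 0.7, 1.9]
gripper_width: -0.0001
grip_force: 0.6
```

Run:
```python
from h import *
s=r.sense();print(s['position'],s['force'],s['ft_torque']);wb('a8')
```

```text
[ 0.63375606 -0.00139575 -0.00065786] [-5.81359394  0.65514333  1.87708089] [ 0.11254778  1.02955585 -0.0467115 ]
[([461, 200], [9, 7, 40]), ([303, 203], [30, 18, 306]), ([383, 221], [28, 18, 139]), ([404, 271], [28, 25, 331])]
```

>>> send_rows([
  [[0.1,0,0,0,0],[0.1,0,0,0,0],[0.2,0,0,0,0],[0.6,0,0,0,0],[1.5,0,0,0,0],[1.5,0,-1,0,0],[1.0,0,-5,0,0],[0,0,-4,0,0]],
])

```text
time: 17.55
position: [0.5837, 0.001, 0.1012]
tool_rot: [[-0.999, 0.047, -0.0], [0.047, 0.999, -0.0], [-0.0, -0.0, -1.0]]
force: [0.6, -0.2, -0.4]
gripper_width: 0.0
grip_force: 0.0
```

Run:
```python
from h import *
s=r.sense();print(s['position'],s['force'])
def up(i,w,h): return cv2.resize(i,(w,h),interpolation=cv2.INTER_CUBIC)
a=up(cv2.imread('pics/a8.png')[200:275,330:430],400,300)
b=up(cams.grab_frame('side')[:,:,::-1][200:275,330:430],400,300)
c=cams.grab_frame('wrist')[:,:,::-1];cv2.imwrite('pics/a9w.png',c);c=up(c,400,300)
d=up(cv2.imread('pics/a8w.png'),400,300)
cv2.imwrite('pics/m11.png',np.vstack([np.hstack([a,b]),np.hstack([d,c])]))
```

```text
[0.58373501 0.00104224 0.10116364] [ 0.64688105 -0.22993409 -0.43468284]
```

View pics/m11.png

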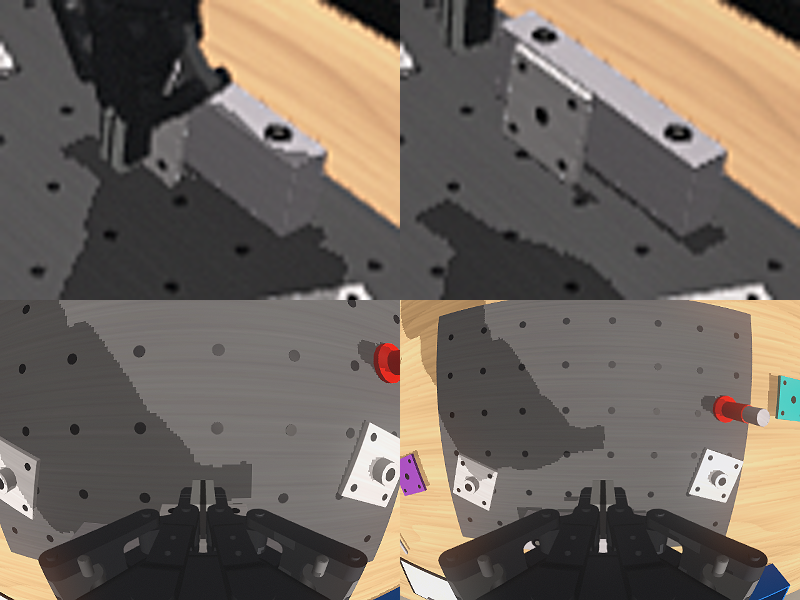

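Top-right panel: the flange stands upright against the fence by itself, its top edge running from (515,42) to (590,97), with the spigot side to the fence. The tool cannot lean with these moves, so I'll push the projecting top edge back from above the fence.

>>> send_rows([
  [[-3,0,0,0,0],[-3,0,0,0,0],[-2.7,0,0,0,0],[0,0,0,0,0],[0,0,2,0,0],[0,0,1.5,0,0],[0,0,0.8,0,0],[0,0,0,0,0]],
])

```text
time: 18.65
position: [0.6711, -0.0031, 0.0561]
tool_rot: [[-0.999, 0.047, -0.001], [0.047, 0.999, -0.0], [0.001, -0.0, -1.0]]
force: [-0.4, 0.8, 1.0]
gripper_width: -0.0005
grip_force: 0.0
```

Run:
```python
from h import *
s=r.sense();print(s['position'],s['force'])
m=cams.camera_model('side');K=np.array([[m['fx'],0,m['cx']],[0,m['fy'],m['cy']],[0,0,1]])
print(cv2.projectPoints(np.array([s['position']+[0,0,.027]]),m['rvec'],m['tvec'],K,None)[0])
```

```text
[ 0.67106387 -0.00311884  0.05613919] [-0.4027736   0.8345297   1.02300953]
[[[375.07836255 212.70479023]]]
```

>>> send_rows([
  [[0,0,0.2,0,0],[0,0,0.2,0,0],[0,0,0.2,0,0],[0,0,0,0,0]],
])

```text
time: 19.15
position: [0.6713, -0.0031, 0.0504]
tool_rot: [[-0.999, 0.047, -0.0], [0.047, 0.999, -0.0], [0.0, -0.0, -1.0]]
force: [-0.6, -0.0, 0.0]
gripper_width: 0.0003
grip_force: 0.0
```

>>> send_rows([
  [[0,0,0.1,0,0],[0,0,0.1,0,0],[0,0,0,0,0]],
])

```text
time: 19.52
position: [0.6713, -0.0031, 0.0484]
tool_rot: [[-0.999, 0.047, -0.0], [0.047, 0.999, -0.0], [0.0, -0.0, -1.0]]
force: [0.3, -0.1, 0.2]
gripper_width: -0.0002
grip_force: 0.0
```

Run:
```python
from h import *
s=r.sense();print(s['position'],s['force'],s['ft_torque'])
```

```text
[ 0.67131907 -0.00311281  0.04838608] [ 0.30488013 -0.1394685   0.16021516] [ 0.00564016 -0.00153146  0.03191893]
```

>>> send_rows([
  [[0,0,0.1,0,0],[0.2,0,0,0,0],[0.2,0,0,0,0],[0.2,0,0,0,0],[0.2,0,0,0,0],[0.2,0,0,0,0],[0,0,0,0,0]],
])

```text
time: 20.4
position: [0.6613, -0.0027, 0.0476]
tool_rot: [[-0.999, 0.047, -0.0], [0.047, 0.999, -0.0], [0.0, -0.0, -1.0]]
force: [-0.1, 0.2, 0.6]
gripper_width: -0.0001
grip_force: 0.0
```

Run:
```python
from h import *
s=r.sense();print(s['position'],s['force'],s['ft_torque']);wb('b1')
```

```text
[ 0.66130573 -0.00265998  0.04755872] [-0.05450506  0.23594283  0.58296516] [-0.00552628  0.04445871 -0.03307166]
[([461, 200], [9, 7, 40]), ([303, 203], [30, 18, 306]), ([356, 203], [10, 10, 50]), ([378, 215], [13, 8, 37]), ([417, 279], [15, 15, 115])]
```

>>> send_rows([
  [[0.2,0,0,0,0],[0.2,0,0,0,0],[0.3,0,0,0,0],[0.3,0,0,0,0],[0.3,0,0,0,0],[0.3,0,0,0,0],[0,0,0,0,0],[0,0,0,0,0]],
])

```text
time: 21.5
position: [0.6455, -0.0019, 0.0475]
tool_rot: [[-0.999, 0.047, 0.0], [0.047, 0.999, -0.0], [-0.0, -0.0, -1.0]]
force: [0.7, -0.8, 0.3]
gripper_width: 0.0001
grip_force: 0.0
```

Run:
```python
from h import *
s=r.sense();print(s['position'],s['force'],s['ft_torque']);wb('b2')
```

```text
[ 0.64548936 -0.00192385  0.04750729] [ 0.67880586 -0.77638144  0.34452233] [0.02085358 0.01247948 0.01666627]
[([461, 200], [9, 7, 40]), ([303, 203], [30, 18, 305]), ([374, 212], [37, 28, 200]), ([334, 232], [27, 24, 301]), ([414, 275], [18, 20, 174])]
```

>>> send_rows([
  [[0,0,-3,0,0],[0,0,-5,0,0],[3,0,0,0,0],[4,0,0,0,0],[4,0,0,0,0],[3,0,0,0,0],[0,0,0,0,0]],
])

```text
time: 22.48
position: [0.5045, 0.0047, 0.128]
tool_rot: [[-0.999, 0.047, -0.0], [0.047, 0.999, -0.0], [0.0, -0.0, -1.0]]
force: [0.2, 0.8, 0.8]
gripper_width: 0.0003
grip_force: 0.0
```

```bash
cat > q.py <<'E'
from h import *
np.set_printoptions(precision=4,suppress=True)
def quad(name,roi,zs):
    im=cams.grab_frame(name);a=im.astype(int);k=((a.min(2)>135)&(a.max(2)-a.min(2)<35)).astype(np.uint8)
    x0,y0,x1,y1=roi;M=np.zeros_like(k);M[y0:y1,x0:x1]=k[y0:y1,x0:x1]
    n,l,s,c=cv2.connectedComponentsWithStats(M);o=np.array([.6664,0,0]);X=np.array([.9989,-.0472,0]);Y=np.array([.0472,.9989,0])
    for j in range(1,n):
        if s[j][4]<150: continue
        h=cv2.convexHull(np.argwhere((l==j))[:,::-1].astype(np.float32));b=cv2.boxPoints(cv2.minAreaRect(h))
        e=cv2.approxPolyDP(h,4,True)[:,0]
        w=px2w(name,e,zs);print(name,s[j].tolist(),'px',e.tolist());print(np.c_[(w-o)@X,(w-o)@Y])
s=r.sense();print(s['time'],s['position'],s['force'])
quad('side',(310,215,372,300),.026);quad('top',(290,180,365,260),.026)
E
python3 q.py
```

```text
22.475 [0.5045 0.0047 0.128 ] [0.1705 0.8141 0.7852]
side [334, 232, 38, 24, 413] px [[371.0, 245.0], [351.0, 255.0], [334.0, 241.0], [355.0, 232.0]]
[[-0.0274 -0.0332]
 [-0.0854 -0.0332]
 [-0.0858  0.0257]
 [-0.0262  0.0232]]
```

>>> send_rows([
  [[0,-0.14,5,0,0],[0,0,5,0,0],[0,0,2,0,0],[0,0,0.6,0,0],[0,0,0.3,0,0],[0,0,0.2,0,0],[0,0,0,0,0]],
])

```text
time: 23.45
position: [0.5058, 0.0032, -0.003]
tool_rot: [[-0.999, 0.047, 0.001], [0.047, 0.999, -0.0], [-0.001, -0.0, -1.0]]
force: [0.1, -0.4, -0.3]
gripper_width: -0.0002
grip_force: 0.0
```

>>> send_rows([
  [[0,0,0.1,0,0],[0,0,0.05,0,0],[0,0,0,0,0]],
])

```text
time: 23.82
position: [0.5058, 0.0032, -0.0043]
tool_rot: [[-0.999, 0.047, 0.001], [0.047, 0.999, -0.0], [-0.001, -0.0, -1.0]]
force: [-2.2, -0.3, 16.4]
gripper_width: -0.0
grip_force: 7.9
```

>>> send_rows([
  [[-1,0,0,0,0],[-1.5,0,0,0,0],[-1.5,0,0,0,0],[-1,0,0,0,0],[-0.8,0,0,0,0],[-0.8,0,0,0,0],[-0.6,0,0,0,0],[0,0,0,0,0]],
])

```text
time: 24.82
position: [0.5778, -0.0002, -0.0042]
tool_rot: [[-0.999, 0.047, 0.001], [0.047, 0.999, -0.0], [-0.001, -0.0, -1.0]]
force: [-2.3, -0.1, 11.9]
gripper_width: 0.0001
grip_force: 6.4
```

```bash
python3 q.py
```

```text
24.825 [ 0.5778 -0.0002 -0.0042] [-2.2966 -0.0506 11.8553]
side [349, 235, 23, 17, 198] px [[371.0, 241.0], [359.0, 251.0], [349.0, 248.0], [363.0, 235.0]]
[[-0.018  -0.0227]
 [-0.0626 -0.0332]
 [-0.0739 -0.0126]
 [-0.0184  0.0041]]
```

>>> send_rows([
  [[0,0,-0.12,0,0],[-0.4,0,0,0,0],[-0.4,0,0,0,0],[-0.3,0,0,0,0],[-0.2,0,0,0,0],[0,0,0,0,0]],
])

```text
time: 25.68
position: [0.5905, -0.0007, -0.0038]
tool_rot: [[-0.999, 0.047, 0.0], [0.047, 0.999, -0.0], [-0.0, -0.0, -1.0]]
force: [-0.1, 0.5, -0.0]
gripper_width: 0.0001
grip_force: 0.0
```

>>> send_rows([
  [[-0.1,0,0,0,0],[-0.1,0,0,0,0],[-0.1,0,0,0,0],[0,0,0,0,0]],
])

```text
time: 26.18
position: [0.5935, -0.0008, -0.0038]
tool_rot: [[-0.999, 0.047, 0.0], [0.047, 0.999, -0.0], [-0.0, -0.0, -1.0]]
force: [-0.2, 0.3, 0.1]
gripper_width: 0.0003
grip_force: 0.0
```

>>> send_rows([
  [[-0.1,0,0,0,0],[-0.1,0,0,0,0],[-0.05,0,0,0,0],[0,0,0,0,0]],
])

```text
time: 26.68
position: [0.5947, -0.001, -0.004]
tool_rot: [[-0.999, 0.047, -0.003], [0.047, 0.999, -0.0], [0.003, -0.0, -1.0]]
force: [-9.0, 0.6, 3.0]
gripper_width: 0.0001
grip_force: 4.1
```

```bash
python3 q.py
```

```text
26.675 [ 0.5947 -0.001  -0.004 ] [-8.9687  0.6334  3.0347]
side [355, 233, 17, 17, 162] px [[371.0, 235.0], [371.0, 245.0], [355.0, 246.0], [356.0, 239.0]]
[[-0.0035 -0.0065]
 [-0.0274 -0.0332]
 [-0.0587 -0.0151]
 [-0.0409  0.0024]]
```

>>> send_rows([
  [[0.1,0,0,0,0],[0.3,0,0,0,0],[1.5,0,-0.2,0,0],[3,0,-1,0,0],[5,0,-2,0,0],[3,0,-5,0,0],[0,5,-4,0,0],[0,0,0,0,0]],
])

```text
time: 27.78
position: [0.4706, 0.0572, 0.1198]
tool_rot: [[-0.999, 0.043, 0.005], [0.043, 0.999, 0.002], [-0.005, 0.003, -1.0]]
force: [0.2, -1.2, -0.3]
gripper_width: 0.0004
grip_force: 0.0
```

```bash
sed -i 's/310,215,372,300/330,205,400,265/' q.py; python3 q.py
python3 - <<'E'
from h import *
im=cams.grab_frame('side')
m=cams.camera_model('side');K=np.array([[m['fx'],0,m['cx']],[0,m['fy'],m['cy']],[0,0,1]])
o=np.array([.6664,0,0]);X=np.array([.9989,-.0472,0]);Y=np.array([.0472,.9989,0])
c=o-.03*X-.004*Y
# spigot-end and plate-centre grey values, and a coarse print
for z in (.026,.039): print(z,cv2.projectPoints((c+[0,0,z])[None],m['rvec'],m['tvec'],K,None)[0].ravel())
print(im[222:254:1,344:392:2].mean(2).astype(int))
E
```

```text
27.775 [0.4706 0.0572 0.1198] [ 0.2275 -1.2115 -0.2904]
side [356, 205, 44, 34, 343] px [[399.0, 238.0], [356.0, 205.0], [368.0, 206.0], [397.0, 227.0]]
[[ 0.0412 -0.0517]
 [ 0.0463  0.1048]
 [ 0.0679  0.0842]
 [ 0.0665 -0.0195]]
side [343, 228, 35, 24, 386] px [[377.0, 242.0], [359.0, 251.0], [343.0, 236.0], [361.0, 228.0]]
[[-0.0093 -0.0332]
 [-0.0626 -0.0332]
 [-0.058   0.0278]
 [-0.005   0.0266]]
top [312, 188, 23, 12, 157] px [[333.0, 199.0], [318.0, 197.0], [312.0, 188.0], [333.0, 191.0]]
[[-0.0246 -0.0317]
 [-0.0251  0.0064]
 [-0.0038  0.0251]
 [-0.0035 -0.0287]]
0.026 [361.49738075 238.68021081]
0.039 [361.95645587 234.18766075]
[[ 81  81  82  82  79  85  81  81  80  82  79  82  82  81  82  80  82 181
  184 183 180 181 180 182]
 [ 81  81  79  80  80  74  83  81  79  79  83  81  81  81  83  83  74 114
  194 181 182 179 182 181]
 [ 82  81  81  81  81  55  75  81  82  82  81  81  80  82  80  82  81  73
  176 190 183 182 181 178]
 [ 82  79  85  82  82  83  51  78  81  82  79  80  81  82  82  81  83  80
   75 179 184 184 180 179]
 [ 81  58  75  81  81  81  54  62  82  78  80  82  
[... 2077 characters left out ...]
81  79  81  68 117 234 171  22 228 222 200  95  72  56  80  81  81
   81  81  33  78  82  80]
 [ 83  82  80  79  80  84 212 223 140 235 190  94  74  56  84  73  78  81
   81  81  54  59  84  82]
 [ 82  81  81  80  79  79  86 224 235 196  71  70  58  85  82  39  58  81
   81  82  80  56  72  82]
 [ 81  81  82  82  79  80  75 174 198  69  84  52  83  81  80  17  41  79
   80  82  82  81  33  83]
 [ 81  81  80  81  80  81  78  92  74  73  78  83  83  82  82  53  69  80
   80  81  81  83  57  66]
 [ 81  81  80  79  82  79  77  72  79  57  78  82  82  81  82  86  84  83
   78  79  80  81  82  56]
 [ 82  80  81  79  83  82  81  82  59  82  80  81  81  80  82  83  83  82
   81  79  81  81  81  81]]
```

Run:
```python
from h import *
np.set_printoptions(precision=4,suppress=True)
g=np.mean([cams.grab_frame('side').mean(2) for _ in range(3)],0)
X=np.array([.9989,-.0472,0]);Y=np.array([.0472,.9989,0]);o=np.array([.6664,0,0])
def cross(cols,lo,hi,th,rise,off=0):
    P=[]
    for u in cols:
        c=g[lo(u):hi(u),u];d=c-th
        k=[i for i in range(len(c)-1) if (d[i]<0<=d[i+1] if rise else d[i]>=0>d[i+1])]
        if k:
            i=k[0] if rise else k[-1];P.append((u,lo(u)+i+d[i]/(d[i]-d[i+1])))
    return np.array(P)
def rep(n,P,z):
    for _ in range(3):
        a,b=np.polyfit(P[:,0],P[:,1],1);e=P[:,1]-a*P[:,0]-b;P=P[abs(e)<max(.4,1.5*e.std())]
    u=np.array([P[0,0],P[-1,0]]);w=px2w('side',np.c_[u,a*u+b],z);d=w[1]-w[0]
    print(n,len(P),'angle to fence est',np.arctan2(d@X,-(d@Y)).round(4),np.c_[(w-o)@X,(w-o)@Y].tolist())
# far top edge of plate (dark->bright downwards)
rep('far',cross(range(363,376),lambda u:int(228+.74*(u-361))-3,lambda u:int(228+.74*(u-361))+7,150,True),.026)
# near top edge (bright -> grey downwards)
rep('near',cross(range(345,358),lambda u:int(238+.85*(u-344))-3,lambda u:int(238+.85*(u-344))+6,165,False),.026)
# fence top front edge (dark -> bright upward)
rep('fencetop',cross(range(366,400),lambda u:int(212+.76*(u-366))-4,lambda u:int(212+.76*(u-366))+8,130,False),.07)
```

```text
far 11 angle to fence est 0.0059 [[-0.00363803260666908, 0.021056813017407097], [-0.003414937436072909, -0.01665855751822407]]
near 13 angle to fence est -0.0065 [[-0.06175398279936096, 0.01612394225079119], [-0.06202826870881465, -0.02584055192494561]]
fencetop 34 angle to fence est -0.0089 [[-0.00212480827458126, 0.017939727649226692], [-0.0030672667017951722, -0.08831887982660691]]
```

```bash
python3 -c "
from station import r
print(r.job_done())"
```

```text
the job is handed in; nothing more can be done
None
```

The job is handed in: the flange lies spigot up, with its side about 1 mm from the fence face and parallel to within about 0.015 rad by my camera measurement; the verdict was not shown. These moves cannot lean the tool, so I stood the flange up by pushing its low edge in, then tipped it over backwards by pushing its top edge from above the fence instead of with a leaning finger.

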